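Set the filling frame on its two pins over the cake mould

TASK

Pick up the aluminium filling frame by its wooden handle and set it on the middle mould plate of the griddle: bring both of its end holes over the two brass pins at once and lower it, still in hand, until it lies flat and fully home, then let go. The mould plate sits loosely in its bed, so the pins must be found by gentle feel: never push the frame hard against pins, fence or griddle (no more than 30 N), do not drop it, and leave everything else on the counter where it is.

Things in the scene. Friction and masses are not known exactly. Their poses are not given: they have to be found in the camera images.
- frame_handle (a point): Centre of the wooden bar handle of the loose filling frame. Frame axes: x along the bar (short side), y along the long side, z up. Bar 92 mm long (x), 20 mm thick (y, the grip width), 24 mm tall, centre 44 mm above the frame's underside, on two posts; 26 mm free between plate top and bar. The frame weighs 0.3 to 0.6 kg, balanced under the bar; starts flat on a 15 mm high board.
- frame_base (a point): Centre of the underside of the frame's aluminium plate, 44 mm straight below frame_handle, same axes. Plate 100 mm (x) by 290 mm (y) by 6 mm thick, with three windows (57 mm x by 50 mm y, centred at y = -62, 0, 62 mm) and a pin hole near each end. It fits the two pins either way round.
- hole_minus (a point): Centre, on the underside, of the frame's pin hole at its y = -125 mm end: round, 12.5 mm wide, on the long centre line.
- hole_plus (a point): Centre, on the underside, of the like pin hole at y = +125 mm.
- seat (a point): Point fixed to the griddle, 105 mm over the counter, level with the dark middle mould plate's top: where frame_base lies when home if that plate were mid-bed in x and pushed to the -y end of its bed. It sits loosely: up to 12 mm off along x, 5 to 23 mm towards +y, unmeasured, never turned; 25 N shifts it. On springs: past 6.5 N of load it gives 1 mm per 1.5 N, hard stop at 6 mm. x: away from robot, y: along rows.
- pin_right (a point): Tip of the brass pin at the -y end, for a mould plate mid-bed in x and at the -y end of its bed. The pin stands on the loose plate, so truly up to 12 mm off along x and 5 to 23 mm towards +y (both pins and the fence alike). Pin 10 mm across, 12 mm tall, tip narrowing to 9 mm over its last 2 mm. The pins are 250 mm apart.
- pin_left (a point): Tip of the like pin at the +y end, off by the same amount.
- fence (a point): Top inner edge of the aluminium fence along the mould plate's +x side: 220 mm long (y), 6 mm thick, 22 mm above the plate, inner face 50.5 mm from the pins' line; off by the same amount as the pins. With the frame's long edge against it the holes are in line with the pins; slid along it on the pin tips, the frame comes to where it can drop over both.
- griddle: Stainless griddle, 370 mm (x) by 360 mm (y), body 70 mm high, three dark mould rows on it with wooden handles sticking out 120 mm at their +y ends; the outer rows' tops are 96 mm over the counter. Origin: centre of its underside; axes as for seat.
- squeeze_bottle: White squeeze bottle, 64 mm across, 190 mm tall, to be left alone. Origin: centre of its underside.
- shaker: Steel shaker jar, 60 mm across, 100 mm tall, to be left alone. Origin: centre of its underside.
- pitcher: Steel mug-like pitcher, 90 mm across, 110 mm tall, to be left alone. Origin: centre of its underside.
- bowl: White bowl, 120 mm across, 50 mm tall, to be left alone. Origin: centre of its underside.
- thermometer: Orange hand thermometer lying on its side, about 140 by 120 mm, 45 mm high, to be left alone. Origin: underside of its barrel.

How it is judged (in metres and radians):
On the way, in this order (a step that is already met when the one before it is completed fails the run):
1. the frame is lifted clear of its board, held by the fingers (height (world z) of frame_base above 0.05 m and contact force between the fingers and frame above 1 N), for 0.2 s.
2. the frame is down over both pins, flat and home on the middle mould plate, with the fingers still holding it (z of frame_base in the frame of seat between -0.003 and 0.002 m and x of frame_base in the frame of seat between -0.015 and 0.015 m and y of frame_base in the frame of seat between -0.003 and 0.031 m and angle between the y axis of frame_base and the y axis of seat, either way round below 0.05 rad and angle between frame_base's own z axis and vertical below 0.02 rad and contact force between the fingers and frame above 1 N), for 0.1 s.
At the end, for the whole second after the job is handed in: The frame lies flat (0.02 rad) and home on the middle mould plate (underside within 2 mm of its top, 3 mm below), pins through both holes (centre within 15 mm across and -3 to +31 mm along y of seat, where the loose plate can be; long side along the rows within 0.05 rad), released and at rest (z of frame_base in the frame of seat between -0.003 and 0.002 m and x of frame_base in the frame of seat between -0.015 and 0.015 m and y of frame_base in the frame of seat between -0.003 and 0.031 m and angle between the y axis of frame_base and the y axis of seat, either way round below 0.05 rad and angle between frame_base's own z axis and vertical below 0.02 rad and linear speed of frame below 0.02 m/s and contact force between the fingers and frame below 0.1 N); the robot touches nothing.
It fails at once if the frame is pushed against the griddle, its mould plates, pins or fence with more than 30 N (contact force between frame and griddle above 30 N).
It fails at once if something else on the counter is moved by more than 30 mm (distance of any of squeeze_bottle, shaker, pitcher, bowl, thermometer from where it was at the start of the episode above 0.03 m).
It also fails if it takes over 54 s, if anything falls off the work surface, if the arm or the gripper's body presses on something with over 40 N, if the wrist force passes 120 N, or if a joint passes its speed limit or range.

ROBOT

A 6-joint arm with a two-finger parallel gripper is mounted at the origin on the work surface. World frame = base frame: x ahead of the robot, y to its left, z up, the work surface at z = 0. Lengths are in mm, angles in rad, forces in N, time in s.
With the tool pointing down it reaches from about 400 to 925 mm from the base axis. Payload 12.5 kg.
Tool frame: the origin (TCP) lies on the centre line of the jaws, within the pads' length; the fingertips stand 8 mm ahead of it and the grasp point (between the pads) lies 11 mm behind it; z points along the fingers, x is the direction in which the jaws open and shut, and the axes are right-handed (so a half turn about z gives the same grasp; the last joint's range is limited). The gripper opens to 95 mm and grips with 3 to 60 N. Pads are 20 mm wide; open, the fingers measure 119 mm over their backs; the gripper's body (75 mm by 180 mm) begins 59 mm behind the grasp point.
Start: joints at [-1.26, 0.491, 1.559, -0, 1.092, -0.106], TCP at [253.047, -571.501, 222.661] pointing down, gripper open.
Joint ranges: [-3.1, 3.1], [-0.84, 2.19], [0.05, 2.79], [-1.13, 4.28], [0.06, 2.93], [-2.69, 2.69]. Speed limits (rad/s): [2.22, 2.22, 2.79, 3.14, 3.14, 3.14].

INTERFACE

Orientations are given as [roll, pitch, yaw] about the fixed x, y, z axes, in that order (R = Rz(yaw) Ry(pitch) Rx(roll)).
In Python, from cell import env gives the robot as it stands. The module is installed in compiled form; this text tells all that it offers.
- The arm moves only by the tool send_rows, never from a script. Its argument "moves" is a list that holds one entry, the list of rows, each a list of 6 numbers: the shift along the tool's x, y, z as a fraction of full scale, then the turn, a rotation vector about the tool's x, y, z as a fraction of full scale. A call has 1 to 12 rows; each row is the pose to reach, as a shift and turn from the pose commanded when the call began, along the tool's axes at that moment; what a row does not reach only later rows make up. Full scale, the value 1, is 0.3 m for a shift and 90 degrees for a turn. A row lasts 1/12 s, in which the tool goes at most 41.7 mm and 7.16 degrees, less where a joint would pass 70% of its speed; a pose out of reach is approached as far as the arm can. A call with a number of a shift or a turn outside -1 to 1 is refused whole. A call with a gripper value outside its range is refused whole. "grip" is the gripper's target within -1 to 1 (shut at 1, half-way at 0, fully open at -1), set as the call begins (left out, the last holds). The fingers move at their own pace and stop on an object; the grip force is fixed at half the most. Time passes only in rows, so rows that repeat a pose let the fingers close. It gives the time, the measured TCP pose, the force and the opening at its end, in the units of the state.
- env.state(): the state, without advancing time (a new reading comes with each control period).
- env.read_camera(name): name is "scene" or "side" or "wrist"; returns a dict with "image" (420x560x3 uint8, red, green, blue), "mtx" (3x3 intrinsics, pixels), "T" (4x4, takes a point from camera to world coordinates); the wrist camera has in their place "mount" (4x4, takes a point from camera to tool coordinates, whose origin is the TCP and whose axes are the tool frame's). Camera axes: x right, y up, looking along -z (the intrinsics and any distortion apply to the point x, -y, -z); pixel columns grow to the right and rows downward; lengths in mm; the calibration is good to about 2 mm. A picture is of the moment at which its call begins: read the wrist's pose just before it. There is no depth.
- env.job_done(): hands the job in, once; it reports no verdict.
Trained networks look in the newest picture that a camera, given by its name, has taken for a name from the list of things; names that differ only in an ending like _2 or _b are one class to them, and where a whole thing is asked for, a point or a joint stands for the part that bears it (a point fixed in the world has none). Each returns a list of dicts, best first, with "confidence" (0 to 1); they miss things now and then, are a little off and sometimes report something else, mostly with a low value. They report only what shows in the picture. A call takes as long as a camera call.
- env.look_for(camera, thing): "xy" ([column, row] in pixels, amid what is visible of it).
- env.outline_of(camera, thing): "region" (420x560 bool, what is visible of it) and "xy" ([column, row] in pixels, amid what is visible of it).
The state is a dict: "t": time; "joints": joint angles; "qvel": joint speeds; "tau": joint torques, N m; "eef_pos": TCP position; "tcp_rot": TCP orientation; "ft_force": force on the tool from outside, world axes, zero at the start; "moment": the same for the moment, N m; "opening": opening from 0.0 (shut) to 1.0 (fully open).
Only numpy, scipy, OpenCV 4.12 (cv2) and the standard library are available. Lean on these libraries where they do the work, as an engineer would, in place of code of your own. Each camera call takes 0.05 s, during which the arm holds its last target. There are 200 camera calls.

## Working session

There is one attempt and no reset: what is moved stays moved. The work goes in short steps, Python scripts to look and compute and a tool call to move; the robot and the scene stay as the last step left them, time stands still between calls to the robot, and variables do not carry over. Pictures are saved under pics/ and viewed, about 8 in all and at most 12, crops included, and the job is handed in when it is done.

Besides the shell and the picture viewer there is one more tool, called after ">>>" as a command line: name --argument value ..., lists and objects as JSON in quotes. send_rows: Moves the arm, as the interface text tells. Its arguments: {"type":"object","properties":{"moves":{"type":"array","items":{"type":"array","items":{"type":"array","items":{"type":"number"}}}},"grip":{"type":"number"}},"required":["moves"]}

```bash
mkdir -p pics; cat > h.py <<'E'
from cell import env
import numpy as np, cv2
def ray(c,px):
    uv=cv2.undistortPoints(np.array([[px]],float),np.array(c["mtx"],float),None)[0,0]
    T=np.array(c["T"]); d=T[:3,:3]@np.array([uv[0],-uv[1],-1.]); return T[:3,3],d
def onz(c,px,z):
    o,d=ray(c,px); return o+d*(z-o[2])/d[2]
def proj(c,P):
    T=np.array(c["T"]); p=T[:3,:3].T@(np.array(P,float)-T[:3,3]); p=np.array([p[0],-p[1],-p[2]])
    q=np.array(c["mtx"])@p; return q[:2]/q[2]
def tri(c1,p1,c2,p2):
    o1,d1=ray(c1,p1);o2,d2=ray(c2,p2)
    s=np.linalg.lstsq(np.c_[d1,-d2],o2-o1,rcond=None)[0]
    a=o1+s[0]*d1;b=o2+s[1]*d2; return (a+b)/2,np.linalg.norm(a-b)
E
python3 - <<'E'
from h import *
cs={}
print(env.state())
for n in("scene","side"):
    c=env.read_camera(n);cs[n]=c
    print(n,list(c.keys()),np.round(c["T"],3).tolist(),np.round(c["mtx"],1).tolist())
    cv2.imwrite(f"pics/{n}1.png",c["image"][:,:,::-1])
    for t in["frame_handle","frame_base","hole_minus","hole_plus","pin_right","pin_left","fence","seat","griddle","squeeze_bottle","shaker","pitcher","bowl","thermometer"]:
        r=env.look_for(n,t); print(n,t,[(np.round(x["xy"]).tolist(),round(x["confidence"],2)) for x in r[:3]])
E
```

```text
{'t': 0.0, 'joints': array([-1.25959429e+00,  4.91553123e-01,  1.55946076e+00,  1.53547836e-05,
        1.09169473e+00, -1.05583277e-01]), 'qvel': array([-1.23105271e-03, -1.30416662e-03, -1.68993045e-03,  1.25156594e-05,
       -7.57132576e-04,  1.33220566e-04]), 'tau': array([ 3.04905610e-03, -6.12648225e+01, -2.58179837e+01,  6.93524955e-02,
        4.82367596e-02, -1.13574099e-04]), 'eef_pos': array([ 252.97443165, -571.25311913,  222.06184903]), 'tcp_rot': array([-3.14146150e+00,  1.10830748e-03, -1.15401802e+00]), 'ft_force': array([ 0.98435579, -0.19175426, -0.07112546]), 'moment': array([-0.02005477, -0.04512812, -0.06986036]), 'opening': 0.9989855050650686}
scene ['image', 'mtx', 'T'] [[-0.572, -0.516, 0.638, 1309.142], [0.82, -0.346, 0.455, 409.675], [-0.014, 0.783, 0.621, 849.736], [0.0, 0.0, 0.0, 1.0]] [[400.7, 0.0, 277.9], [0.0, 400.7, 211.9], [0.0, 0.0, 1.0]]
scene frame_handle [([236.0, 217.0], 0.63)]
scene frame_base [([235.0, 208.0], 0.95)]
scene hole_minus [([238.0, 218.0], 0.6)]
scene hole_plus [([382.0, 281.0], 0.62)]
scene pin_right [([382.0, 280.0], 0.96)]
scene
[... 690 characters left out ...]
le [([281.0, 209.0], 0.63)]
side frame_base [([278.0, 208.0], 0.93)]
side hole_minus [([276.0, 209.0], 0.57)]
side hole_plus [([282.0, 212.0], 0.67), ([354.0, 214.0], 0.46)]
side pin_right [([256.0, 335.0], 0.65)]
side pin_left [([254.0, 335.0], 0.76), ([235.0, 178.0], 0.7)]
side fence [([254.0, 336.0], 0.56)]
side seat [([253.0, 335.0], 0.71), ([355.0, 212.0], 0.37), ([279.0, 210.0], 0.19)]
side griddle [([255.0, 336.0], 0.71)]
side squeeze_bottle [([194.0, 219.0], 0.78)]
side shaker [([235.0, 178.0], 0.67), ([280.0, 212.0], 0.31), ([254.0, 334.0], 0.18)]
side pitcher [([211.0, 201.0], 0.59), ([279.0, 208.0], 0.44)]
side bowl [([294.0, 164.0], 0.97)]
side thermometer [([354.0, 213.0], 0.8)]
```

View pics/scene1.png

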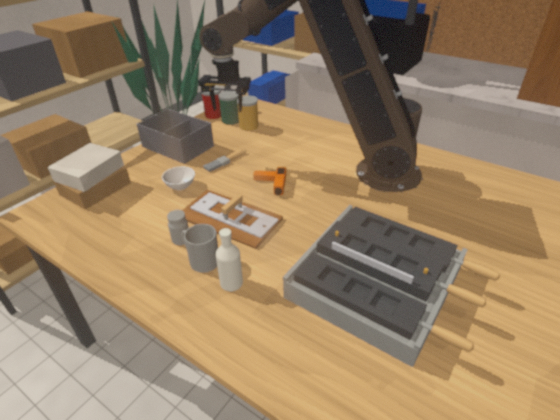

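View pics/side1.png

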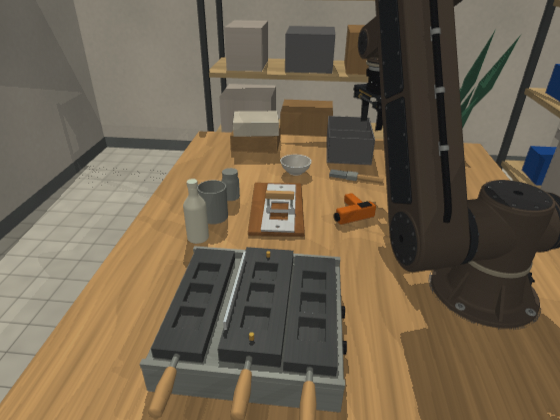

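The scene view shows the frame near (235,212) and the pins near (337,233) and (426,270). In the side view, the frame is near (278,207) and the pins near (268,254) and (251,337). I'll enlarge these areas.

```bash
python3 - <<'E'
import cv2,numpy as np
a=cv2.imread("pics/scene1.png");b=cv2.imread("pics/side1.png")
def cr(i,x,y,w,h,s): return cv2.resize(i[y:y+h,x:x+w],None,fx=s,fy=s,interpolation=cv2.INTER_CUBIC)
t=np.hstack([cr(a,180,185,110,60,4)[:, :400],cr(b,240,175,100,60,4)])
u=np.hstack([cr(a,330,220,100,60,4),cr(b,225,245,50,100,3)[:240,:] if 0 else cv2.copyMakeBorder(cr(b,225,245,100,100,3),0,0,0,100,0)[:240] if 0 else cr(b,220,245,100,60,4)])
v=np.hstack([cr(b,220,310,100,30,4),cr(b,220,310,100,30,4)])
cv2.imwrite("pics/z1.png",np.vstack([t,u,v])[:600])
E
```

```text
(no output)
```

View pics/z1.png

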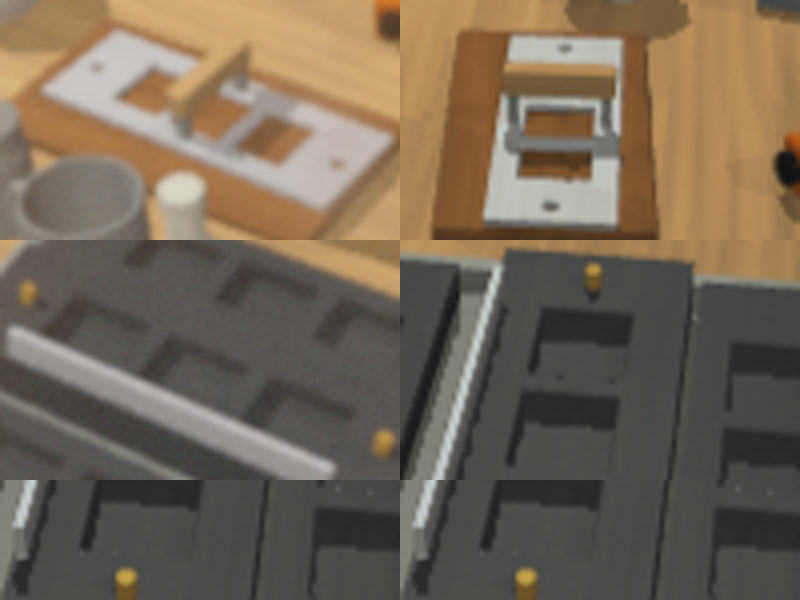

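```bash
python3 - <<'E'
from h import *
a=env.read_camera("scene");b=env.read_camera("side")
for n,p,q,z in[("holeFar",(204.2,201.7),(281.2,186.7),21),("holeNear",(264.2,225.7),(277.5,226.5),21),("pinR",(337,231),(268.3,251.6),117),("pinL",(426,268.8),(251.5,333.7),117)]:
    print(n,np.round(tri(a,p,b,q)[0],1),tri(a,p,b,q)[1].round(1),onz(a,p,z).round(1),onz(b,q,z).round(1))
for t in["squeeze_bottle","pitcher","shaker"]: pass
E
```

```text
holeFar [ 551.8 -443.4   20.8] 3.4 [ 553.8 -440.9   21. ] [ 551.3 -446.4   21. ]
holeNear [ 539.5 -194.4   20.4] 1.9 [ 541.1 -192.9   21. ] [ 539.1 -195.    21. ]
pinR [536.7  57.9 118.5] 1.1 [535.8  57.7 117. ] [536.8  55.1 117. ]
pinL [538.3 307.2 117.3] 1.7 [538.8 307.8 117. ] [538.1 305.9 117. ]
```

```bash
cat >> h.py <<'E'
from scipy.spatial.transform import Rotation as Ro
def delta(target,yaw):
    """row from measured pose to target (mm, tool down, yaw)"""
    s=env.state(); R=Ro.from_euler("xyz",s["tcp_rot"]); G=Ro.from_euler("xyz",[np.pi,0,yaw])
    d=R.inv().apply(np.array(target)-s["eef_pos"])/300; w=(R.inv()*G).as_rotvec()/(np.pi/2)
    return np.r_[d,w].round(4)
E
python3 - <<'E'
from h import *
print(delta([545.7,-319,200],-1.522))
a=env.read_camera("scene");b=env.read_camera("side")
print("bottle",tri(a,(226,236),b,(193,183)),"pitcher",tri(a,(201,236),b,(212,188)),onz(a,(230,285),0))
E
```

```text
[-3.7470e-01 -1.2327e+00  7.5600e-02  0.0000e+00 -1.0000e-04  2.3430e-01]
bottle (array([ 769.79884627, -138.09462884,  180.14126283]), np.float64(8.73439919818548)) pitcher (array([ 749.85609651, -256.17874569,  103.69940193]), np.float64(4.919994214022532)) [ 779.56159095 -136.17991339    0.        ]
```

>>> send_rows --moves '[[[-0.1, -0.3, 0, 0, 0, 0.12], [-0.18, -0.62, 0, 0, 0, 0.234], [-0.18, -0.62, 0, 0, 0, 0.234], [-0.18, -0.62, 0, 0, 0, 0.234], [-0.18, -0.62, 0, 0, 0, 0.234], [-0.18, -0.62, 0, 0, 0, 0.234]]]'

```text
t: 2.2
eef_pos: [404.9, -443.3, 222.8]
tcp_rot: [-3.141, 0.0, -1.518]
ft_force: [0.4, -0.2, 0.8]
opening: 1.003
```

```bash
python3 -c "
from h import *
print(delta([545.7,-319,200],-1.522))"
```

```text
[-3.889e-01 -4.908e-01  7.660e-02 -5.000e-04  2.000e-04  2.800e-03]
```

>>> send_rows --moves '[[[-0.1, -0.12, 0, 0, 0, 0], [-0.2, -0.25, 0.04, 0, 0, 0], [-0.3, -0.38, 0.08, 0, 0, 0], [-0.389, -0.491, 0.08, 0, 0, 0], [-0.389, -0.491, 0.08, 0, 0, 0], [-0.389, -0.491, 0.08, 0, 0, 0]]]'

```text
t: 2.7
eef_pos: [545.3, -320.0, 197.9]
tcp_rot: [3.142, 0.001, -1.518]
ft_force: [-0.0, 0.1, -0.8]
opening: 1.001
```

```bash
python3 - <<'E'
from h import *
s=env.state();c=env.read_camera("wrist")
print(s["eef_pos"],s["tcp_rot"],np.round(c["mount"],3).tolist(),c["mtx"][0],[k for k in c])
cv2.imwrite("pics/w1.png",c["image"][:,:,::-1])
E
```

```text
[ 545.2770322  -320.01136927  197.88824234] [ 3.14155284e+00  7.46548389e-04 -1.51771985e+00] [[1.0, -0.0, -0.0, -0.145], [-0.0, -0.964, -0.266, -74.489], [-0.0, 0.266, -0.964, -160.673], [0.0, 0.0, 0.0, 1.0]] [372.52961137   0.         280.05687324] ['image', 'mtx', 'mount']
```

View pics/w1.png

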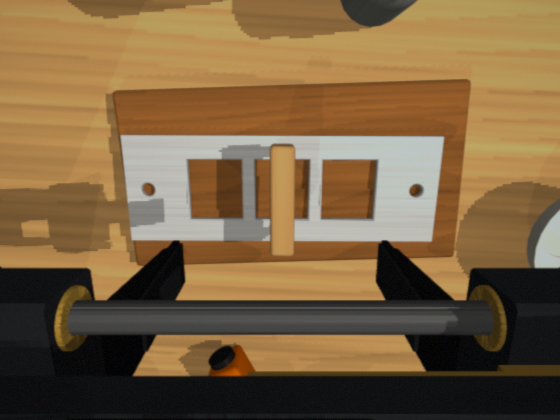

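The wrist view shows the frame from above, with hole centres at about (148,189) and (416,190) and the bar along column 283.

```bash
cat >> h.py <<'E'
def wcam():
    s=env.state();c=env.read_camera("wrist")
    T=np.eye(4);T[:3,:3]=Ro.from_euler("xyz",s["tcp_rot"]).as_matrix();T[:3,3]=s["eef_pos"]
    c["T"]=T@np.array(c["mount"]); return c,s
E
python3 - <<'E'
from h import *
c,s=wcam()
im=c["image"].astype(float)
P=[]
for u,v in[(148,189),(416,190)]:
    w=im[v-11:v+12,u-11:u+12,2]; lo,hi=w.min(),np.percentile(w,85); m=np.clip((hi-w)/(hi-lo)-.25,0,1)
    y,x=np.mgrid[v-11:v+12,u-11:u+12]; p=(float((m*x).sum()/m.sum()),float((m*y).sum()/m.sum())); P.append(onz(c,p,20)); print(p,P[-1].round(1))
d=P[0]-P[1];print(np.linalg.norm(d),"c",(P[0]+P[1])/2,"yaw",np.arctan2(-d[0],d[1]))
for u in[(272,200),(295,200),(283,146),(283,243)]: print("bar",onz(c,u,71).round(1))
m=(P[0]+P[1])/2
print(delta([m[0],m[1],48],-np.pi/2+np.arctan2(-d[0],d[1])))
E
```

```text
(146.78562094350303, 187.17319336150192) [ 538.1 -197.7   20. ]
(413.829656499852, 188.08861415457505) [ 550.3 -445.7   20. ]
248.27074042178515 c [ 544.21413283 -321.69517065   20.        ] yaw 0.04931275153387951
bar [ 544.9 -315.    71. ]
bar [ 545.9 -333.3   71. ]
bar [ 588.  -321.4   71. ]
bar [ 509.  -325.7   71. ]
[-3.000e-03 -5.000e-03  5.012e-01  3.000e-04  0.000e+00  1.000e-03]
```

>>> send_rows --moves '[[[0, -0.003, 0.12, 0, 0, 0], [0, -0.003, 0.25, 0, 0, 0], [0, -0.003, 0.37, 0, 0, 0], [0, -0.003, 0.46, 0, 0, 0.001], [0, -0.003, 0.5, 0, 0, 0.001], [0, -0.003, 0.5, 0, 0, 0.001]]]'

```text
t: 3.3
eef_pos: [541.9, -323.5, 46.4]
tcp_rot: [3.138, 0.002, -1.525]
ft_force: [0.6, 0.6, 0.0]
opening: 1.002
```

>>> send_rows --moves '[[[0, 0, 0, 0, 0, 0], [0, 0, 0, 0, 0, 0], [0, 0, 0, 0, 0, 0], [0, 0, 0, 0, 0, 0], [0, 0, 0, 0, 0, 0], [0, 0, 0, 0, 0, 0], [0, 0, 0, 0, 0, 0], [0, 0, 0, 0, 0, 0]]]' --grip 1

```text
t: 3.97
eef_pos: [543.6, -322.9, 48.8]
tcp_rot: [-3.141, -0.0, -1.523]
ft_force: [-0.1, 0.2, 0.5]
opening: 0.497
```

>>> send_rows --moves '[[[0, 0, 0, 0, 0, 0], [0, 0, 0, 0, 0, 0], [0, 0, 0, 0, 0, 0], [0, 0, 0, 0, 0, 0], [0, 0, 0, 0, 0, 0], [0, 0, 0, 0, 0, 0], [0, 0, 0, 0, 0, 0], [0, 0, 0, 0, 0, 0]]]'

```text
t: 4.63
eef_pos: [543.5, -322.8, 48.6]
tcp_rot: [3.141, 0.0, -1.523]
ft_force: [-0.6, 2.7, 0.9]
opening: 0.204
```

>>> send_rows --moves '[[[0, 0, -0.02, 0, 0, 0], [0, 0, -0.06, 0, 0, 0], [0, 0, -0.12, 0, 0, 0], [0, 0, -0.2, 0, 0, 0], [0, 0, -0.29, 0, 0, 0], [0, 0, -0.38, 0, 0, 0], [0, 0, -0.46, 0, 0, 0], [0, 0, -0.51, 0, 0, 0], [0, 0, -0.53, 0, 0, 0], [0, 0, -0.53, 0, 0, 0], [0, 0, -0.53, 0, 0, 0]]]'

```text
t: 5.55
eef_pos: [543.2, -322.9, 207.3]
tcp_rot: [3.141, 0.0, -1.523]
ft_force: [-1.1, -0.1, -5.9]
opening: 0.209
```

```bash
python3 - <<'E'
from h import *
c,s=wcam()
cv2.imwrite("pics/w2.png",c["image"][:,:,::-1])
print(s["ft_force"],s["moment"],s["opening"])
print(delta([537.5,175,210],-np.pi/2))
E
```

```text
[-1.05041191 -0.12965275 -5.94698884] [ 0.08889058  0.02107242 -0.03707877] 0.20886101265848445
[-1.6581e+00 -6.0400e-02 -9.8000e-03  9.0000e-04  6.0000e-04  3.0300e-02]
```

View pics/w2.png

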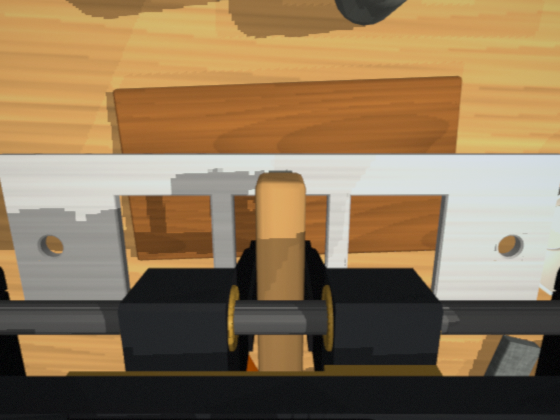

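The frame is held level with its holes at about (52,245) and (511,245). Next I'll hover short of the pins so that the wrist camera can see both of them.

>>> send_rows --moves '[[[-0.02, 0, 0, 0, 0, 0], [-0.07, 0.01, 0, 0, 0, 0.005], [-0.15, 0.02, 0, 0, 0, 0.01], [-0.24, 0.03, 0, 0, 0, 0.015], [-0.34, 0.04, 0, 0, 0, 0.02], [-0.44, 0.05, 0, 0, 0, 0.03], [-0.54, 0.06, 0, 0, 0, 0.03], [-0.64, 0.07, 0, 0, 0, 0.03], [-0.74, 0.08, 0, 0, 0, 0.03], [-0.84, 0.09, 0, 0, 0, 0.03]]]'

```text
t: 6.43
eef_pos: [503.6, -70.8, 206.8]
tcp_rot: [3.14, 0.0, -1.57]
ft_force: [0.1, 1.1, -4.0]
opening: 0.212
```

>>> send_rows --moves '[[[-0.1, 0.02, 0, 0, 0, 0], [-0.2, 0.04, 0, 0, 0, 0], [-0.3, 0.06, 0, 0, 0, 0], [-0.4, 0.07, 0, 0, 0, 0], [-0.5, 0.08, 0, 0, 0, 0], [-0.6, 0.09, 0, 0, 0, 0], [-0.7, 0.1, 0, 0, 0, 0], [-0.78, 0.1, 0, 0, 0, 0], [-0.82, 0.1, 0, 0, 0, 0], [-0.84, 0.1, 0, 0, 0, 0], [-0.84, 0.1, 0, 0, 0, 0], [-0.84, 0.1, 0, 0, 0, 0]]]'

```text
t: 7.43
eef_pos: [474.3, 178.9, 207.2]
tcp_rot: [3.141, -0.001, -1.57]
ft_force: [0.4, -0.8, -5.6]
opening: 0.206
```

```bash
python3 - <<'E'
from h import *
c,s=wcam()
cv2.imwrite("pics/w3.png",c["image"][:,:,::-1])
print(s["eef_pos"],s["tcp_rot"],s["ft_force"],s["moment"],s["opening"],s["qvel"].round(3))
for p in([537,58,117],[538,307,117]): print(proj(c,p))
E
```

```text
[474.28978035 178.86384737 207.2269284 ] [ 3.14082970e+00 -5.47263353e-04 -1.57006651e+00] [ 0.41356106 -0.75689316 -5.56279669] [ 0.00666157  0.0400364  -0.03190477] 0.2058705900603701 [-0.017 -0.006  0.002  0.001  0.    -0.003]
[463.9560267  123.68260731]
[ 85.04722412 121.69400728]
```

View pics/w3.png

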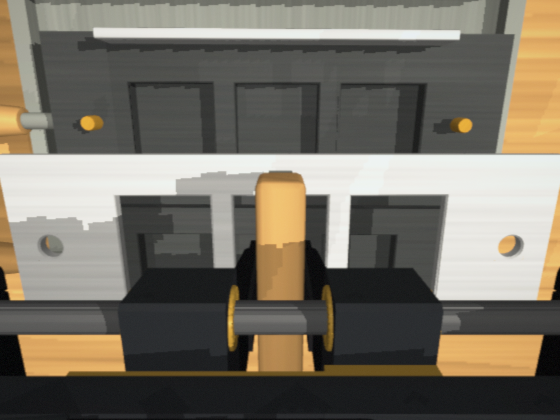

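```bash
python3 - <<'E'
import cv2,numpy as np
i=cv2.imread("pics/w3.png")
f=lambda x,y:cv2.resize(i[y:y+30,x:x+40],None,fx=10,fy=10,interpolation=cv2.INTER_CUBIC)
cv2.imwrite("pics/z2.png",np.vstack([np.hstack([f(72,108),f(440,108)]),np.hstack([f(32,230),f(491,230)])]))
E
```

```text
(no output)
```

View pics/z2.png

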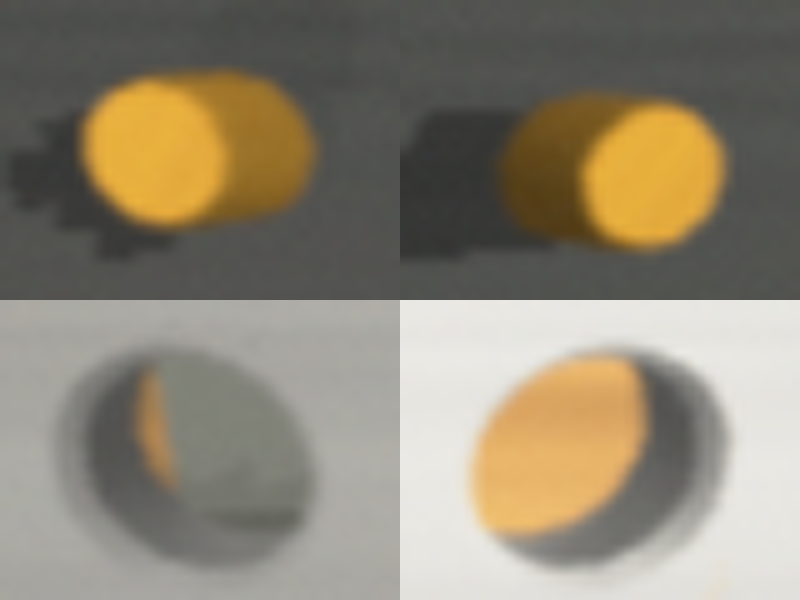

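```bash
cat > m.py <<'E'
from h import *
def measure(c,s,pins,holes,zp=27.6):
    R=Ro.from_euler("xyz",s["tcp_rot"]).as_matrix()
    z=s["eef_pos"][2]-zp
    H=[onz(c,p,z) for p in holes]; P=[onz(c,p,117) for p in pins]
    for n,A in(("holes",H),("pins",P)):
        d=A[0]-A[1]; print(n,A[0].round(2),A[1].round(2),"len",np.linalg.norm(d).round(2),"mid",((A[0]+A[1])/2).round(2),"yaw",np.arctan2(-d[0],d[1]).round(4))
    print("shift world",((P[0]+P[1]-H[0]-H[1])/2).round(2))
E
python3 - <<'E'
from m import *
c,s=wcam(); print(s["eef_pos"],s["tcp_rot"])
measure(c,s,[(86.9,122.5),(464.85,125.05)],[(50.05,245.25),(510.7,245.3)])
E
```

```text
[474.40407073 178.52960948 207.33661217] [ 3.14105532e+00 -4.65340888e-04 -1.57089073e+00]
holes [475.96 302.59 179.74] [475.95  54.19 179.74] len 248.39 mid [475.96 178.39 179.74] yaw -0.0
pins [537.72 305.54 117.  ] [536.15  56.86 117.  ] len 248.69 mid [536.93 181.2  117.  ] yaw -0.0063
shift world [ 60.98   2.81 -62.74]
```

>>> send_rows --moves '[[[-0.002, -0.02, 0.03, 0, 0, 0.001], [-0.005, -0.06, 0.07, 0, 0, 0.002], [-0.009, -0.1, 0.11, 0, 0, 0.004], [-0.009, -0.14, 0.145, 0, 0, 0.004], [-0.009, -0.165, 0.16, 0, 0, 0.004], [-0.009, -0.177, 0.165, 0, 0, 0.004], [-0.009, -0.177, 0.165, 0, 0, 0.004], [-0.009, -0.177, 0.165, 0, 0, 0.004], [-0.009, -0.177, 0.165, 0, 0, 0.004]]]'

```text
t: 8.28
eef_pos: [527.2, 182.1, 158.6]
tcp_rot: [-3.141, 0.0, -1.577]
ft_force: [-0.4, 0.4, -4.2]
opening: 0.211
```

```bash
python3 - <<'E'
from m import *
c,s=wcam(); print(s["eef_pos"],s["tcp_rot"],s["ft_force"],s["moment"])
i=c["image"][:,:,::-1];cv2.imwrite("pics/w4.png",i)
f=lambda x,y,k=8,w=50,h=37:cv2.resize(i[y:y+h,x:x+w],None,fx=k,fy=k,interpolation=cv2.INTER_CUBIC)
a=cv2.resize(i[100:250],(800,214))
cv2.imwrite("pics/z3.png",np.vstack([np.hstack([f(27,228),f(486,228)]),a]))
E
```

```text
[527.24523856 182.09285113 158.59991572] [-3.14117579e+00  2.01277156e-05 -1.57664361e+00] [-0.35425556  0.41923866 -4.17540351] [0.05173491 0.03443898 0.00371233]
```

View pics/z3.png

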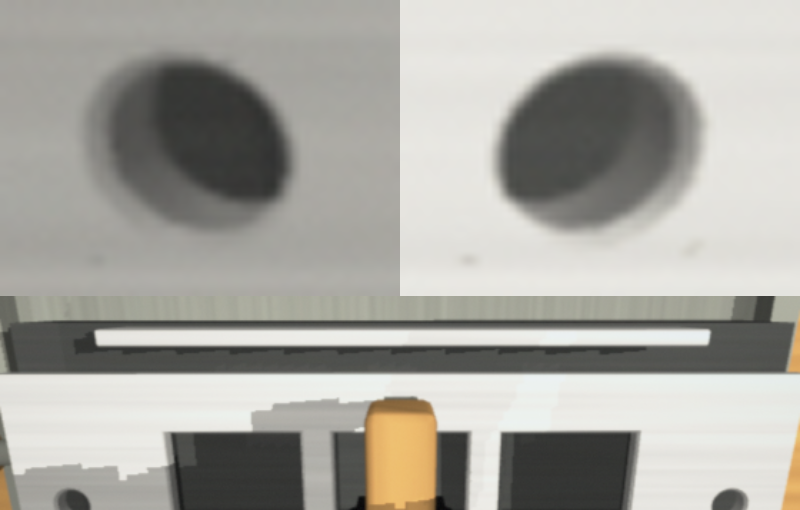

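>>> send_rows --moves '[[[0, 0, 0.006, 0, 0, 0], [0, -0.005, 0.012, 0, 0, 0], [0, -0.01, 0.012, 0, 0, 0], [0, -0.016, 0.012, 0, 0, 0], [0, -0.02, 0.012, 0, 0, 0], [0, -0.022, 0.012, 0, 0, 0], [0, -0.022, 0.012, 0, 0, 0], [0, -0.022, 0.012, 0, 0, 0]]]'

```text
t: 9.0
eef_pos: [534.1, 182.1, 154.5]
tcp_rot: [3.142, -0.0, -1.577]
ft_force: [0.0, 0.1, -4.0]
opening: 0.204
```

>>> send_rows --moves '[[[0, -0.002, 0, 0, 0, 0], [0, -0.003, 0, 0, 0, 0], [0, -0.003, 0, 0, 0, 0], [0, -0.003, 0, 0, 0, 0]]]'

```text
t: 9.33
eef_pos: [535.0, 182.1, 154.5]
tcp_rot: [-3.142, -0.0, -1.577]
ft_force: [-0.3, -0.6, -5.5]
opening: 0.207
```

>>> send_rows --moves '[[[0, -0.002, 0, 0, 0, 0], [0, -0.003, 0, 0, 0, 0], [0, -0.003, 0, 0, 0, 0], [0, -0.003, 0, 0, 0, 0]]]'

```text
t: 9.67
eef_pos: [535.9, 182.1, 154.5]
tcp_rot: [-3.142, -0.0, -1.577]
ft_force: [-0.3, 0.4, -5.0]
opening: 0.209
```

>>> send_rows --moves '[[[0, -0.002, 0, 0, 0, 0], [0, -0.002, 0, 0, 0, 0], [0, -0.002, 0, 0, 0, 0]]]'

```text
t: 9.92
eef_pos: [536.6, 182.1, 154.5]
tcp_rot: [-3.142, -0.0, -1.577]
ft_force: [-0.0, -0.6, -4.3]
opening: 0.209
```

>>> send_rows --moves '[[[0, -0.002, 0, 0, 0, 0], [0, -0.002, 0, 0, 0, 0], [0, -0.002, 0, 0, 0, 0]]]'

```text
t: 10.17
eef_pos: [536.8, 182.1, 154.5]
tcp_rot: [3.141, -0.0, -1.577]
ft_force: [-2.3, 0.4, -3.0]
opening: 0.208
```

>>> send_rows --moves '[[[0.001, 0.0033, 0, 0, 0, 0], [0.001, 0.0033, 0.003, 0, 0, 0], [0.001, 0.0033, 0.006, 0, 0, 0], [0.001, 0.0033, 0.01, 0, 0, 0], [0.001, 0.0033, 0.01, 0, 0, 0], [0.001, 0.0033, 0.01, 0, 0, 0]]]'

```text
t: 10.67
eef_pos: [536.2, 181.8, 151.4]
tcp_rot: [3.142, -0.0, -1.577]
ft_force: [-0.7, -0.7, -5.2]
opening: 0.211
```

>>> send_rows --moves '[[[0, 0, 0.002, 0, 0, 0], [0, 0, 0.004, 0, 0, 0], [0, 0, 0.004, 0, 0, 0], [0, 0, 0.004, 0, 0, 0]]]'

```text
t: 11.0
eef_pos: [536.1, 181.8, 150.3]
tcp_rot: [-3.142, -0.0, -1.577]
ft_force: [-0.1, -0.1, -4.3]
opening: 0.206
```

>>> send_rows --moves '[[[0, 0, 0.002, 0, 0, 0], [0, 0, 0.003, 0, 0, 0], [0, 0, 0.003, 0, 0, 0], [0, 0, 0.003, 0, 0, 0]]]'

```text
t: 11.33
eef_pos: [536.1, 181.8, 149.4]
tcp_rot: [3.142, -0.0, -1.577]
ft_force: [0.0, -0.1, -5.8]
opening: 0.207
```

>>> send_rows --moves '[[[0, 0, 0.002, 0, 0, 0], [0, 0, 0.004, 0, 0, 0], [0, 0, 0.004, 0, 0, 0], [0, 0, 0.004, 0, 0, 0]]]'

```text
t: 11.67
eef_pos: [536.1, 181.8, 148.2]
tcp_rot: [3.142, -0.0, -1.577]
ft_force: [-0.3, 0.6, -5.0]
opening: 0.211
```

>>> send_rows --moves '[[[0, 0, 0.002, 0, 0, 0], [0, 0, 0.004, 0, 0, 0], [0, 0, 0.004, 0, 0, 0], [0, 0, 0.004, 0, 0, 0]]]'

```text
t: 12.0
eef_pos: [536.1, 181.8, 147.0]
tcp_rot: [3.142, -0.0, -1.577]
ft_force: [-0.0, 0.2, -4.5]
opening: 0.211
```

>>> send_rows --moves '[[[0, 0, 0.002, 0, 0, 0], [0, 0, 0.004, 0, 0, 0], [0, 0, 0.004, 0, 0, 0], [0, 0, 0.004, 0, 0, 0]]]'

```text
t: 12.33
eef_pos: [536.1, 181.8, 145.8]
tcp_rot: [3.142, -0.0, -1.577]
ft_force: [-0.5, -0.4, -4.6]
opening: 0.212
```

Both pins are in the holes with no contact force. I'll keep lowering gently.

>>> send_rows --moves '[[[0, 0, 0.003, 0, 0, 0], [0, 0, 0.006, 0, 0, 0], [0, 0, 0.009, 0, 0, 0], [0, 0, 0.012, 0, 0, 0], [0, 0, 0.012, 0, 0, 0], [0, 0, 0.012, 0, 0, 0]]]'

```text
t: 12.83
eef_pos: [536.1, 181.8, 142.1]
tcp_rot: [3.141, -0.0, -1.577]
ft_force: [-0.6, 0.4, -4.9]
opening: 0.211
```

>>> send_rows --moves '[[[0, 0, 0.002, 0, 0, 0], [0, 0, 0.005, 0, 0, 0], [0, 0, 0.005, 0, 0, 0], [0, 0, 0.005, 0, 0, 0]]]'

```text
t: 13.17
eef_pos: [536.1, 181.8, 140.6]
tcp_rot: [3.141, -0.0, -1.577]
ft_force: [0.4, 0.1, -5.2]
opening: 0.21
```

>>> send_rows --moves '[[[0, 0, 0.001, 0, 0, 0], [0, 0, 0.003, 0, 0, 0], [0, 0, 0.003, 0, 0, 0], [0, 0, 0.003, 0, 0, 0]]]'

```text
t: 13.5
eef_pos: [536.1, 181.8, 139.7]
tcp_rot: [3.141, -0.0, -1.577]
ft_force: [-0.1, -0.2, -4.6]
opening: 0.205
```

>>> send_rows --moves '[[[0, 0, 0.001, 0, 0, 0], [0, 0, 0.002, 0, 0, 0], [0, 0, 0.002, 0, 0, 0]]]'

```text
t: 13.75
eef_pos: [536.1, 181.8, 139.1]
tcp_rot: [3.142, -0.0, -1.577]
ft_force: [0.2, -0.3, -4.1]
opening: 0.209
```

>>> send_rows --moves '[[[0, 0, 0.001, 0, 0, 0], [0, 0, 0.002, 0, 0, 0], [0, 0, 0.002, 0, 0, 0]]]'

```text
t: 14.0
eef_pos: [536.1, 181.8, 138.6]
tcp_rot: [3.142, -0.0, -1.577]
ft_force: [0.6, -0.8, -4.9]
opening: 0.214
```

>>> send_rows --moves '[[[0, 0, 0.001, 0, 0, 0], [0, 0, 0.002, 0, 0, 0], [0, 0, 0.002, 0, 0, 0]]]'

```text
t: 14.25
eef_pos: [536.2, 181.9, 138.4]
tcp_rot: [-3.141, 0.0, -1.576]
ft_force: [-0.4, -0.3, 1.8]
opening: 0.205
```

```bash
python3 - <<'E'
from m import *
c,s=wcam(); print(s["eef_pos"],s["tcp_rot"],s["ft_force"],s["moment"])
a=env.read_camera("side");d=env.read_camera("scene")
i=c["image"][:,:,::-1]
f=lambda i,x,y,k,w,h:cv2.resize(i[y:y+h,x:x+w],None,fx=k,fy=k,interpolation=cv2.INTER_CUBIC)
S=a["image"][:,:,::-1];D=d["image"][:,:,::-1]
cv2.imwrite("pics/z4.png",np.vstack([np.hstack([f(i,27,228,8,50,37),f(i,486,228,8,50,37)]),np.hstack([f(S,200,240,4,100,70),f(D,320,220,4,100,70)])])[:600])
E
```

```text
[536.21224862 181.8509859  138.40600028] [-3.14108841e+00  1.23472013e-05 -1.57646753e+00] [-0.43325126 -0.28039313  1.79324899] [-0.02494245  0.35880338 -0.05592697]
```

View pics/z4.png

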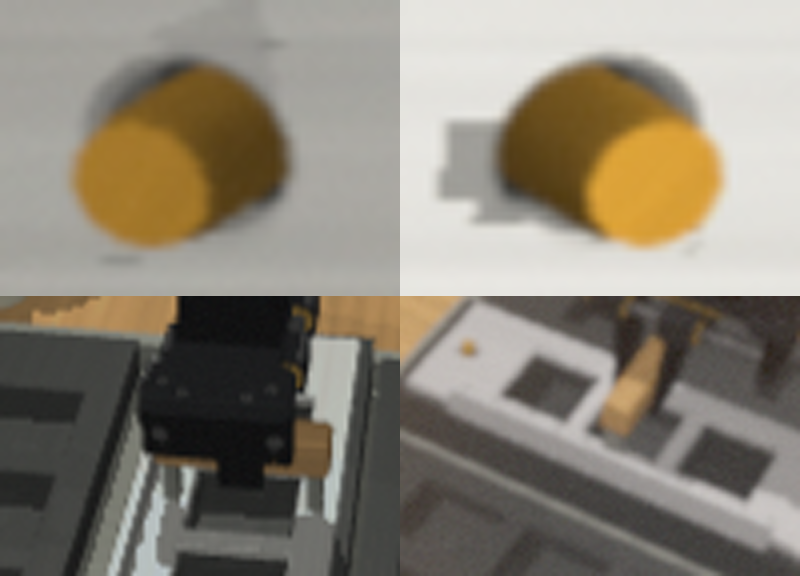

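Both pins show through their holes. I'll press very slightly to confirm it is seated, then release.

>>> send_rows --moves '[[[0, 0, 0.001, 0, 0, 0], [0, 0, 0.001, 0, 0, 0], [0, 0, 0.001, 0, 0, 0]]]'

```text
t: 14.65
eef_pos: [536.2, 181.8, 137.8]
tcp_rot: [-3.141, -0.0, -1.577]
ft_force: [-1.0, -0.2, 2.4]
opening: 0.206
```

>>> send_rows --moves '[[[0, 0, 0, 0, 0, 0], [0, 0, 0, 0, 0, 0], [0, 0, 0, 0, 0, 0], [0, 0, 0, 0, 0, 0], [0, 0, 0, 0, 0, 0], [0, 0, 0, 0, 0, 0], [0, 0, 0, 0, 0, 0], [0, 0, 0, 0, 0, 0], [0, 0, 0, 0, 0, 0], [0, 0, 0, 0, 0, 0]]]' --grip -1

```text
t: 15.48
eef_pos: [536.1, 181.8, 137.7]
tcp_rot: [-3.142, -0.0, -1.577]
ft_force: [0.3, -0.1, 0.3]
opening: 0.856
```

>>> send_rows --moves '[[[0, 0, 0, 0, 0, 0], [0, 0, 0, 0, 0, 0], [0, 0, 0, 0, 0, 0], [0, 0, -0.03, 0, 0, 0], [0, 0, -0.08, 0, 0, 0], [0, 0, -0.15, 0, 0, 0], [0, 0, -0.25, 0, 0, 0], [0, 0, -0.35, 0, 0, 0], [0, 0, -0.4, 0, 0, 0], [0, 0, -0.4, 0, 0, 0], [0, 0, -0.4, 0, 0, 0]]]'

```text
t: 16.4
eef_pos: [536.2, 181.9, 258.7]
tcp_rot: [-3.14, 0.0, -1.577]
ft_force: [-0.2, 0.6, 0.4]
opening: 1.002
```

```bash
python3 - <<'E'
from m import *
c,s=wcam(); print(s["t"],s["eef_pos"],s["opening"],s["ft_force"])
cv2.imwrite("pics/w5.png",c["image"][:,:,::-1])
E
```

```text
16.4 [536.153706   181.85095186 258.67712611] 1.0017954691505868 [-0.16720193  0.61670815  0.42857895]
```

View pics/w5.png

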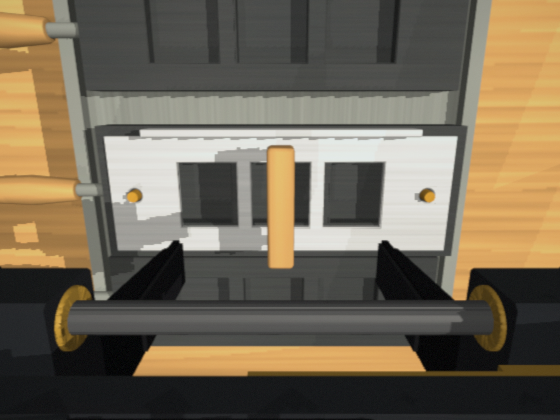

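The frame lies flat against the fence, with both pins through the holes at (133,196) and (428,196), and the gripper is clear.

```bash
python3 -c "
from cell import env
print(env.job_done())"
```

```text
the job is handed in; nothing more can be done
None
```

The filling frame is on the middle mould plate with both brass pins through its holes. It has been released, and I handed the job in at about 16 s of the 54 s allowed; the hand-in reports no verdict.

**How it went:** I gripped the frame by its wooden bar and lifted it level. The wrist camera gave the pin positions, and I found the fence by feel with about 2 N of contact. I then backed off about 0.5 mm and lowered in small steps. The pins entered without any measurable side force.

**Seating:** the load at contact was about 7 N, and a light press afterwards left it at about 7.5 N, well under 30 N. The gripper height there matched the expected home height to within 1 mm.

**Last checks:**
- **Frame:** the wrist picture after release shows it flat and square in place, with a pin standing through each hole.
- **Gripper:** it is open and about 120 mm clear, with nothing touching it.

**What didn't match or wasn't checked:**
- **Camera scale:** the wrist camera measured the 250 mm pin and hole spacings as about 248.5 mm, and its x position for the pins was about 0.7 mm off the fence by feel. I used the fence value.
- **Small moment at contact:** there was 0.36 N m at first touch, so one edge may have landed slightly early.
- **Other objects:** I did not take a separate picture of them at the end, but no move came near them.

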